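# Nest the forearm shells

## Robot

A 7-joint arm with a two-finger parallel gripper is mounted at the origin on the work surface. World frame = base frame: x ahead of the robot, y to its left, z up, the work surface at z = 0. Lengths are in m, angles in rad, forces in N, time in s.
With the tool pointing down it reaches from about 0.35 to 0.9 m from the base axis. Payload 19.9 kg.
Tool frame: the origin (TCP) lies at the very end of the fingers, on their centre line; the grasp point (between the pads) lies 19 mm behind it (r.grip_point_offset is the distance from the TCP to the grasp point, in m); z points along the fingers, y is the direction in which the jaws open and shut (so a half turn about z gives the same grasp; the last joint's range is limited). The gripper opens to 85 mm and grips with 20 to 120 N. Pads are 22 mm wide; open, the fingers measure 114 mm over their backs; the gripper's body (76 mm by 85 mm) begins 54 mm behind the grasp point. The pads swing forward as they close: fully open they stand 13 mm farther back than shut.
Start: joints at [-1.224, 0.417, -0.01, 1.614, 0.005, 1.111, -0.053], TCP at [0.237, 0.578, 0.231] pointing down, gripper open.
Joint ranges: [-2.81, 2.81], [-0.39, 2.02], [-1.27, 1.25], [0.06, 2.57], [-1.19, 4.33], [0.19, 2], [-2.82, 2.82]. Speed limits (rad/s): [1.89, 1.89, 2.39, 2.39, 3.01, 3.01, 3.01].

## Interface

Orientations are given as a unit quaternion [x, y, z, w].
In Python, from plant import r, camera gives the robot as it stands.
- The arm moves only by the tool move_arm, never from a script. Its argument "rows" is a list of rows, each a list of 4 numbers: the shift along the tool's x, y, z in cm, then the turn about the tool's z in rad. A call has 1 to 8 rows; each row is the pose to reach, as a shift and turn from the pose commanded when the call began, along the tool's axes at that moment; what a row does not reach only later rows make up. A row lasts 1/8 s, in which the tool goes at most 62.5 mm and 10.7 degrees, less where a joint would pass 70% of its speed; a pose out of reach is approached as far as the arm can. A call with a gripper value outside its range is refused whole. "grip" is the closure, from 0 (fully open) to 1 (shut), set as the call begins (left out, the last holds). The fingers move at their own pace and stop on an object; "grip_force" is the grip in N (left out, the last holds). Time passes only in rows, so rows that repeat a pose let the fingers close. It gives the time, the measured TCP pose, the force and the opening at its end, in the units of the state.
- r.state(): the state, without advancing time (a new reading comes with each control period).
- camera(name): name is "side" or "top"; returns a dict with "color" (400x640x3 uint8, red, green, blue), "fx", "fy", "cx", "cy" (pixels), "xyz" and "rotation" of the camera in the world. Camera axes: x right, y up, looking along -z (the intrinsics and any distortion apply to the point x, -y, -z); pixel columns grow to the right and rows downward; lengths in m; the calibration is good to about 2 mm. A picture is of the moment at which its call begins. There is no depth.
- r.finish_job(): hands the job in, once; it reports no verdict.
The state is a dict: "time": time; "joint_positions": joint angles; "qd": joint speeds; "joint_efforts": joint torques, N m; "ee_pos": TCP position; "tcp_rot": TCP orientation; "wrist_force": force on the tool from outside, world axes, zero at the start; "wrist_torque": the same for the moment, N m; "width": opening from 0.0 (shut) to 1.0 (fully open).
Only numpy, scipy, OpenCV 4.12 (cv2) and the standard library are available. Lean on these libraries where they do the work, as an engineer would, in place of code of your own. Each camera call takes 0.05 s, during which the arm holds its last target.

## Task

Clear the cork sanding block off the nesting board by setting it down, cork side flat on the floor, inside the dark steel tray. Then slide the loose blue forearm shell along the board, open white-rimmed end first, over the fixed tan shell until its rim is fully home and square against the dark wooden heel plate. Keep the blue shell down on the board (slide it, do not lift it), and leave the hand casting, the yellow funnel and the black bottle where they are.

Things in the scene. Friction and masses are not known exactly. Their poses are not given: they have to be found in the camera images.
- board: Fixed plywood nesting board on the table: 160 mm wide (own x), 400 mm long (own y), 12 mm thick; origin at the centre of its underside. Dark battens, 14 mm wide and 14 mm high above the plywood, run along both long edges and leave a lane 132 mm wide centred on x = 0. Shells are nested towards the board's own +y.
- nose (a point): Fixed tan shell on the board: half-round, tapered, hollow, axis on the lane's centre line. This point is on the plywood under the middle of its closed narrow nose (radius and height 32 mm). It is 98 mm long and widens towards the board's +y to radius 46 mm at the heel plate. Axes as the board's.
- heel (a point): Foot of the dark wooden heel plate (half disc, radius 58 mm, 10 mm thick) behind the tan shell, where its face towards the lane meets the plywood, in the lane's centre. The blue rim must meet this face. Axes as the board's.
- rim (a point): Loose blue shell (about 220 g), half-round, tapered, open underneath, 110 mm long, wall 4 mm, standing on its two long edges. This point: centre of its wide open white-banded rim (outer radius and height 52 mm, inner 48 mm), at plywood level; own +y points out of the open end, which faces the tan shell. Starts off-centre and askew. Home, it clears the tan shell by 2 mm all round.
- back (a point): Middle of the blue shell's flat closed narrow end (half disc, radius 36 mm), on its outer face, 20 mm above the plywood: the place to push. 110 mm behind the rim, same axes. The shell slides under a few newtons and can turn and shift sideways between the battens; the heel plate is rigid and stops its rim before anything else touches.
- block_mid (a point): Sanding block (160 g) lying across the lane between the shells; 92 mm long (own x), 46 mm wide (own y) at its 8 mm thick cork foot, with a rounded wooden grip 88 by 40 mm above it; 34 mm high in all. This point is its centre, 17 mm above its underside.
- tray: Fixed open dark steel tray, outside 170 mm (own x) by 140 mm (own y) by 40 mm high, walls and floor 5 mm; origin at the centre of its underside, on the table.
- casting: Bystander: flesh-coloured rigid hand casting lying beyond the board, about 210 mm long and 45 mm high; origin on its underside near the palm.
- funnel: Bystander: yellow funnel standing mouth down, 125 mm high, 100 mm across; origin at the centre of its underside.
- resin: Bystander: black resin bottle, 64 mm across, 130 mm high; origin at the centre of its underside.

How it is judged:
By the outcome, as a careful person would: the job done as asked, in the order asked, and still so for the second after the job is handed in, with the robot touching nothing.
It also fails if it takes over 70 s, if anything falls off the work surface, if the arm or the gripper's body presses on something with over 40 N, if the wrist force passes 120 N, or if a joint passes its speed limit or range.

## Working session

There is one attempt and no reset: what is moved stays moved. The work goes in short steps, Python scripts to look and compute and a tool call to move; the robot and the scene stay as the last step left them, time stands still between calls to the robot, and variables do not carry over. Pictures are saved under pics/ and viewed, and the job is handed in when it is done.

Besides the shell and the picture viewer there is one more tool, called after ">>>" as name(argument=value, ...), one argument or row to a line, values as JSON. move_arm: Moves the arm, as the interface text tells. Its arguments: {"type":"object","properties":{"rows":{"type":"array"},"grip":{"type":"number"},"grip_force":{"type":"number"}},"required":["rows"]}

```bash
mkdir -p pics; ls; python3 - <<'E'
from plant import r,camera
import cv2,numpy as np
for n in("side","top"):
    c=camera(n); cv2.imwrite(f"pics/{n}0.png",c["color"][:,:,::-1])
    print(n,c["fx"],c["fy"],c["cx"],c["cy"],c["xyz"],np.round(c["rotation"],4).tolist(),[k for k in c if k not in("color",)])
    print({k:c[k] for k in c if k not in("color",'xyz','rotation')})
s=r.state(); print(s, r.grip_point_offset)
E
```

```text
pics
side 381.94073320794433 381.94073320794433 321.3192077192114 197.54018879211674 [ 0.06067533 -0.87716992  0.62715054] [0.4756, -0.1421, -0.2395, 0.8344] ['fx', 'fy', 'cx', 'cy', 'xyz', 'rotation']
{'fx': 381.94073320794433, 'fy': 381.94073320794433, 'cx': 321.3192077192114, 'cy': 197.54018879211674}
top 462.493680365479 462.493680365479 326.2774764692619 203.8831836994941 [ 0.50065271 -0.05798813  1.23667571] [-0.039, 0.0229, 0.7172, -0.6954] ['fx', 'fy', 'cx', 'cy', 'xyz', 'rotation']
{'fx': 462.493680365479, 'fy': 462.493680365479, 'cx': 326.2774764692619, 'cy': 203.8831836994941}
{'time': 0.1, 'joint_positions': array([-1.2234945 ,  0.41794778, -0.01033193,  1.61410859,  0.00474685,
        1.11070826, -0.05307099]), 'qd': array([-1.75525090e-05, -2.26856242e-03,  4.54879491e-05, -3.09603215e-03,
       -1.70853720e-03,  5.74089495e-04, -8.83636110e-04]), 'joint_efforts': array([ 1.85280725e-03, -8.65825438e+01,  6.79613370e-01, -4.35636985e+01,
        1.90235744e-02,  4.84805132e-03,  8.73334352e-05]), 'ee_pos': array([0.2368099 , 0.57805857, 0.23070407]), 'tcp_rot': array([ 1.93186462e-01,  9.81161893e-01, -5.72216448e-04, -5.24839618e-05]), 'wrist_force': array([ 0.00112391, -0.1381838 ,  0.62996866]), 'wrist_torque': array([ 0.04033982, -0.02440593,  0.00244747]), 'width': 1.0023631884809199} 0.0187
```

View pics/top0.png

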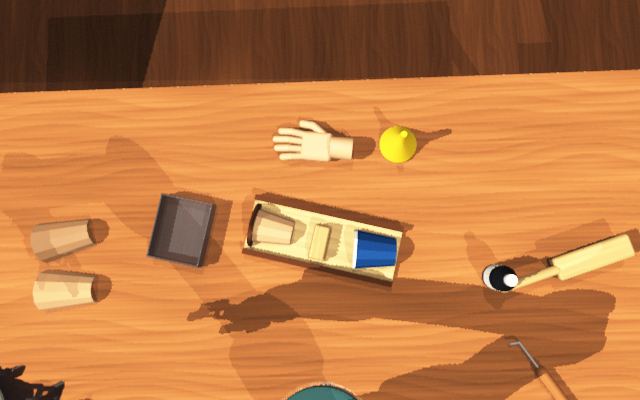

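View pics/side0.png

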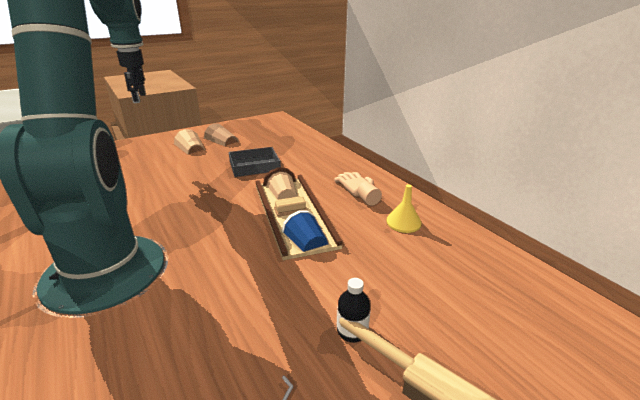

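The top view shows the tray at about (182,230), the board spanning (245..402, 195..283), the block at (319,242) and the blue shell at (377,250). The hand is at (315,143), the funnel at (398,145) and the bottle at (500,278). I'll zoom in for exact pixels.

```bash
cat > h.py <<'E'
import numpy as np,cv2
from scipy.spatial.transform import Rotation as R
def ray(c,px):
    u,v=np.asarray(px,float)
    d=np.array([(u-c["cx"])/c["fx"],-(v-c["cy"])/c["fy"],-1.])
    return np.array(c["xyz"]),R.from_quat(c["rotation"]).apply(d)
def onz(c,px,z):
    o,d=ray(c,px); return (o+d*(z-o[2])/d[2])
def proj(c,p):
    q=R.from_quat(c["rotation"]).inv().apply(np.asarray(p,float)-c["xyz"])
    return np.array([c["cx"]+c["fx"]*q[0]/-q[2],c["cy"]-c["fy"]*q[1]/-q[2]])
def crop(c,x0,y0,x1,y1,s,name):
    im=c["color"][y0:y1,x0:x1,::-1]; cv2.imwrite(name,cv2.resize(im,None,fx=s,fy=s,interpolation=cv2.INTER_CUBIC))
E
python3 - <<'E'
from plant import r,camera
from h import *
c=camera("top"); crop(c,140,180,410,290,2.9,"pics/tz.png")
c=camera("side"); crop(c,220,140,350,265,4.6,"pics/sz.png")
c=camera("top")
for nm,p,z in [("tray",(182,230),.04),("block",(319,242),.046),("blue",(377,250),.064)]: print(nm,onz(c,p,z))
E
```

```text
tray [0.54974722 0.34557324 0.04      ]
block [ 0.50791441 -0.01073421  0.046     ]
blue [ 0.48338261 -0.15691743  0.064     ]
```

View pics/tz.png

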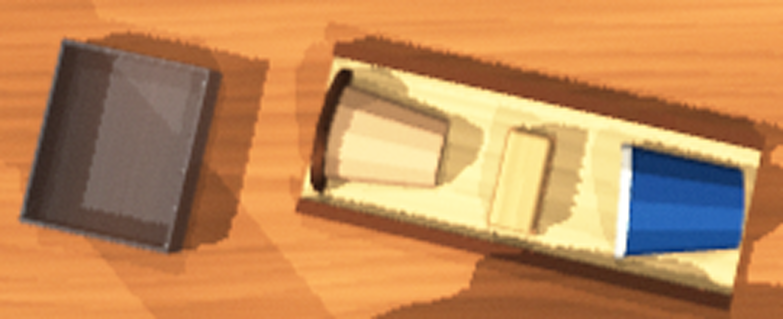

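View pics/sz.png

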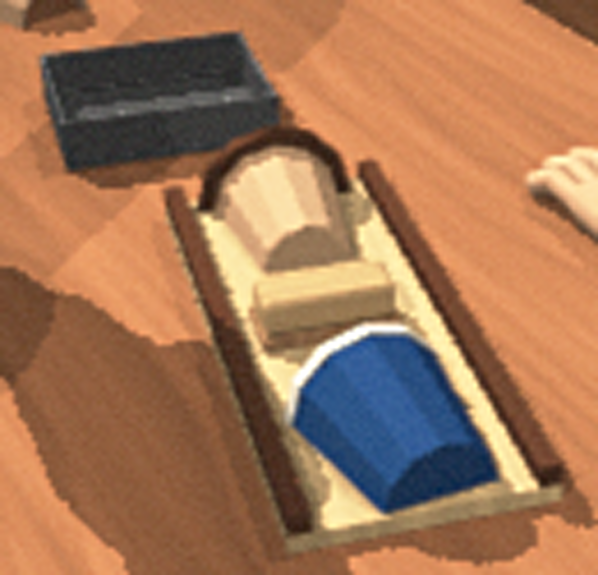

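```bash
python3 - <<'E'
from plant import r,camera
from h import *
c=camera("top"); np.save("top0.npy",c["color"])
def g(x0,y0,x1,y1,s,n):
    im=cv2.resize(c["color"][y0:y1,x0:x1,::-1],None,fx=s,fy=s,interpolation=cv2.INTER_NEAREST)
    for x in range(x0,x1,10):
        cv2.line(im,((x-x0)*s,0),((x-x0)*s,5),(0,255,0),1);cv2.putText(im,str(x),((x-x0)*s,16),0,.4,(0,255,0),1)
    for y in range(y0,y1,10):
        cv2.line(im,(0,(y-y0)*s),(5,(y-y0)*s),(0,255,0),1);cv2.putText(im,str(y),(6,(y-y0)*s+4),0,.4,(0,255,0),1)
    cv2.imwrite(n,im)
g(238,186,336,260,8,"pics/l8.png"); g(310,215,408,289,8,"pics/r8.png"); g(140,185,225,275,6,"pics/t8.png")
E
```

```text
(no output)
```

View pics/l8.png

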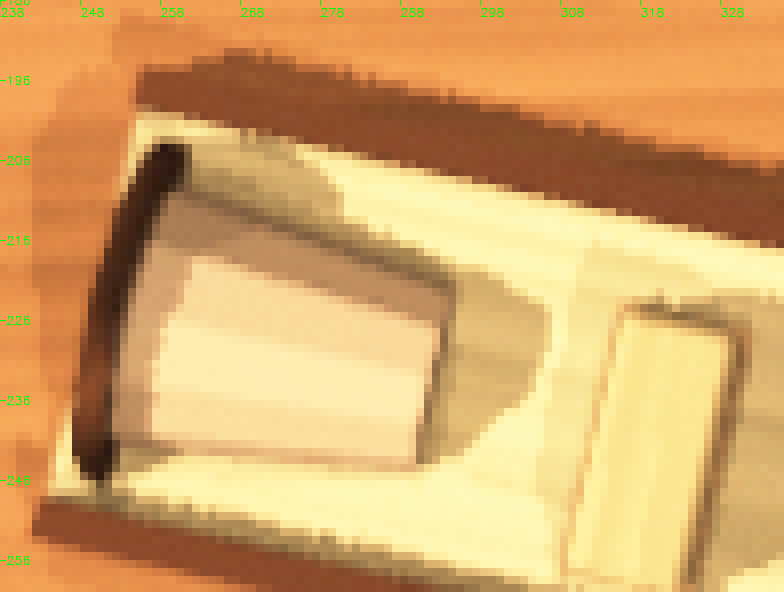

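View pics/r8.png

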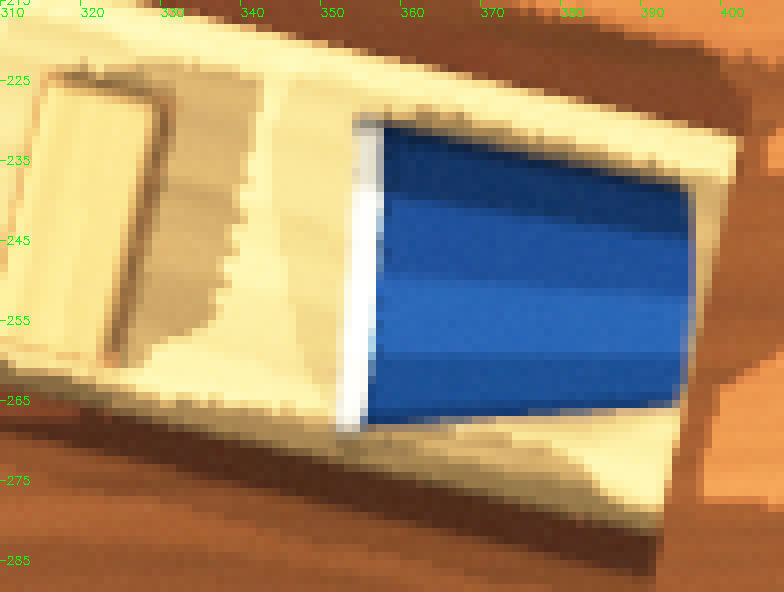

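View pics/t8.png

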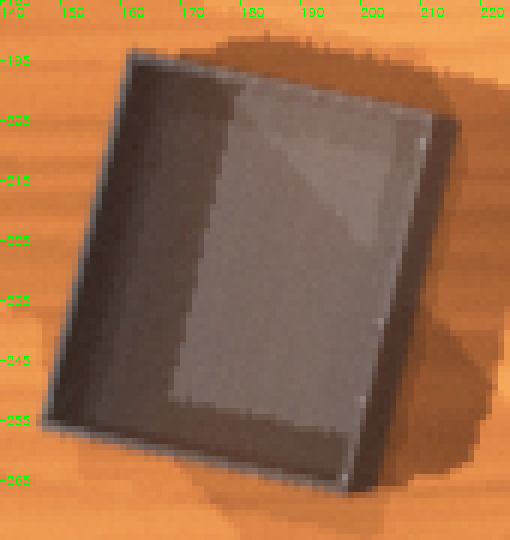

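```bash
cat > m.py <<'E'
from plant import r,camera
from h import *
c=camera("top")
def P(l,z): return np.array([onz(c,p,z)[:2] for p in l])
b=P([(402,232),(392.5,281.5),(254.6,199.5),(244,248.1)],.012)
print("board corners\n",b.round(4)); cen=b.mean(0)
ax=((b[2]+b[3])-(b[0]+b[1]))/2; print("len",np.linalg.norm(ax),"wid",np.linalg.norm(b[0]-b[1]),np.linalg.norm(b[2]-b[3]))
yb=ax/np.linalg.norm(ax); xb=np.array([yb[1],-yb[0]]); yaw=np.arctan2(xb[1],xb[0])
print("cen",cen,"yaw x",yaw,"xb",xb,"yb",yb)
loc=lambda p:np.stack([(p-cen)@xb,(p-cen)@yb],-1)*1000
def rep(n,l,z):
    q=P(l,z);print(n,"world mean",q.mean(0).round(4),"loc mm",loc(q).round(1).tolist(),"mean",loc(q).mean(0).round(1));return q
rep("foot",[(314.8,223.9),(331.7,227),(308.4,258),(324.5,260.8)],.018)
rep("blue rim",[(354.3,229.5),(352,268.7)],.012)
rep("blue back",[(396.5,239),(394.8,265.5)],.022)
rep("nose corners",[(294.8,221.5),(290.3,244)],.012)
rep("heel",[(259.5,207),(250.5,245)],.012)
t=rep("tray",[(162,195),(212.5,204.5),(148,256),(198.5,266.5)],.04)
d=(t[0]-t[2]+t[1]-t[3])/2;print("tray long dir",np.linalg.norm(d),np.arctan2(d[1],d[0]),np.linalg.norm(t[0]-t[1]))
rep("resin",[(500,278)],.06);rep("funnel",[(398,145)],.06)
E
python3 m.py
```

```text
board corners
 [[ 0.5278 -0.2288]
 [ 0.3996 -0.1985]
 [ 0.6264  0.1595]
 [ 0.498   0.1897]]
len 0.40052330746323167 wid 0.131761576053099 0.1319110374787421
cen [ 0.51294353 -0.01952478] yaw x -0.2482798037004961 xb [ 0.96933657 -0.24573687] yb [0.24573687 0.96933657]
foot world mean [ 0.507  -0.0118] loc mm [[36.9, 29.6], [38.5, -15.7], [-54.0, 26.4], [-51.9, -16.4]] mean [-7.6  6. ]
blue rim world mean [ 0.487  -0.0988] loc mm [[45.2, -75.3], [-56.5, -91.1]] mean [ -5.7 -83.2]
blue back world mean [ 0.4756 -0.2087] loc mm [[44.4, -187.7], [-23.8, -197.4]] mean [  10.3 -192.5]
nose corners world mean [0.5347 0.06  ] loc mm [[31.8, 83.2], [-28.8, 81.6]] mean [ 1.5 82.4]
heel world mean [0.5557 0.1595] loc mm [[49.2, 183.9], [-54.2, 184.2]] mean [ -2.5 184. ]
tray world mean [0.5491 0.3502] loc mm [[23.6, 437.0], [27.9, 300.7], [-138.7, 433.4], [-136.2, 298.0]] mean [-55.9 367.3]
tray long dir 0.16322011570057296 -0.22912627635579513 0.13630949330500355
resin world mean [ 0.4048 -0.4608] loc mm [[3.6, -454.3]] mean [   3.6 -454.3]
funnel world mean [ 0.7505 -0.2217] loc mm [[279.9, -137.6]] mean [ 279.9 -137.6]
```

```bash
cat > go.py <<'E'
import sys
from plant import r
from h import *
# usage: go.py x y z yawdeg(tool y axis, world)
x,y,z,yaw=map(float,sys.argv[1:5])
s=r.state(); M=R.from_quat(s["tcp_rot"]).as_matrix(); p=np.array(s["ee_pos"])
cur=np.degrees(np.arctan2(M[1,1],M[0,1])); d=(yaw-cur+90)%180-90
print("t",round(s["time"],2),"tcp",p.round(4),"yaw",round(cur,2),"zax",M[:,2].round(3),"w",round(s["width"],3),"F",np.round(s["wrist_force"],1))
print("shift cm",(M.T@(np.array([x,y,z])-p)*100).round(2),"turn",round(-np.radians(d),3))
E
python3 go.py .507 -.0118 .16 76.8
python3 - <<'E'
from plant import camera
from h import *
c=camera("side")
for z,l in((.046,[(-45,-21),(45,-21)]),(.012,[(-46,-23),(46,-23)])):
    a=np.radians(-13.2);
    for p in l:
        w=np.array([.507,-.0118])+np.array([[np.cos(a),-np.sin(a)],[np.sin(a),np.cos(a)]])@np.array(p)/1000
        q=proj(c,[*w,z]);print(z,p,q.round(1),"crop",((q-[220,140])*4.6).round())
E
```

```text
t 0.35 tcp [0.2369 0.5783 0.2311] yaw 67.72 zax [-0. -0. -1.] w 0.996 F [-0.8  0.3  0.8]
shift cm [-47.37 -44.36   7.13] turn -0.158
0.046 (-45, -21) [277.3 206.4] crop [264. 305.]
0.046 (45, -21) [307.2 201.3] crop [401. 282.]
0.012 (-46, -23) [277.7 216.7] crop [265. 353.]
0.012 (46, -23) [307.8 211.3] crop [404. 328.]
```

>>> move_arm(
  rows=[
    [-6, -5.5, 1, -0.02],
    [-12, -11, 2, -0.04],
    [-18, -16.5, 3, -0.06],
    [-24, -22, 4, -0.08],
    [-30, -28, 5, -0.1],
    [-36, -33.5, 6, -0.12],
    [-42, -39, 7, -0.14],
    [-47.4, -44.4, 7.1, -0.158],
  ],
)

```text
time: 1.4
ee_pos: [0.4455, 0.1256, 0.1731]
tcp_rot: [0.115, 0.993, 0.0, 0.0]
wrist_force: [1.1, 0.7, 0.7]
width: 0.997
```

```bash
python3 go.py .507 -.0118 .16 76.8
```

```text
t 1.4 tcp [0.4455 0.1256 0.1731] yaw 76.83 zax [ 0.001  0.    -1.   ] w 0.997 F [1.1 0.7 0.7]
shift cm [ -9.12 -11.98   1.31] turn 0.001
```

>>> move_arm(
  rows=[
    [0, 0, 0, 0],
    [0, 0, 0, 0],
  ],
)

```text
time: 1.65
ee_pos: [0.4449, 0.1276, 0.1731]
tcp_rot: [0.115, 0.993, 0.0, -0.0]
wrist_force: [-0.8, 0.1, 0.8]
width: 1.003
```

```bash
python3 go.py .507 -.0118 .13 76.8
```

```text
t 1.65 tcp [0.4449 0.1276 0.1731] yaw 76.75 zax [-0.  0. -1.] w 1.003 F [-0.8  0.1  0.8]
shift cm [ -9.24 -12.15   4.31] turn -0.001
```

>>> move_arm(
  rows=[
    [-3, -4, 1.5, 0],
    [-6, -8, 3, 0],
    [-9.24, -12.15, 4.3, 0],
    [-9.24, -12.15, 4.3, 0],
    [-9.24, -12.15, 4.3, 0],
  ],
)

```text
time: 2.28
ee_pos: [0.5069, -0.0106, 0.13]
tcp_rot: [0.114, 0.993, 0.0, -0.0]
wrist_force: [-0.1, -0.3, -0.3]
width: 0.998
```

```bash
python3 go.py .507 -.0118 .014 76.8; python3 - <<'E'
from plant import camera
from h import *
c=camera("top"); crop(c,240,180,420,300,4.4,"pics/a1.png")
c=camera("side"); crop(c,200,120,360,270,3.9,"pics/a2.png")
E
```

```text
t 2.27 tcp [ 0.5069 -0.0106  0.13  ] yaw 76.86 zax [-0.  0. -1.] w 0.998 F [-0.1 -0.3 -0.3]
shift cm [-0.04 -0.12 11.6 ] turn 0.001
```

View pics/a2.png

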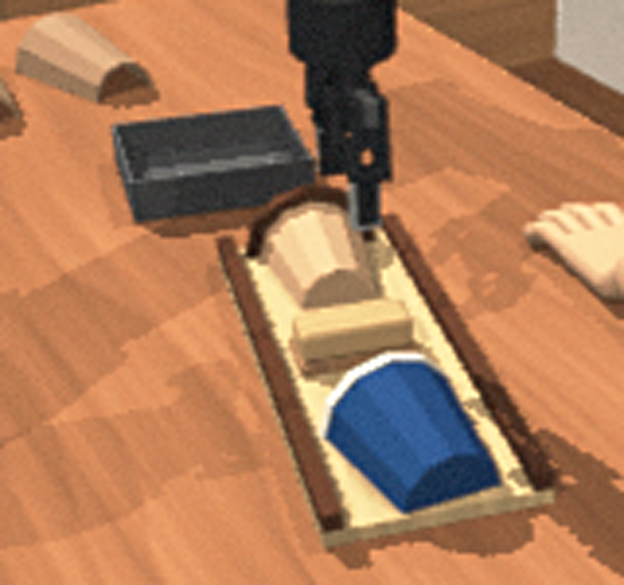

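>>> move_arm(
  rows=[
    [0, -0.1, 3, 0],
    [0, -0.1, 6, 0],
    [0, -0.1, 8, 0],
    [0, -0.1, 10, 0],
    [0, -0.1, 11, 0],
    [0, -0.1, 11.6, 0],
    [0, -0.1, 11.6, 0],
  ],
)

```text
time: 3.25
ee_pos: [0.5069, -0.0127, 0.0143]
tcp_rot: [0.115, 0.993, 0.0, 0.0]
wrist_force: [-0.5, -0.3, -0.4]
width: 0.998
```

```bash
python3 go.py .507 -.0118 .014 76.8; python3 - <<'E'
from plant import camera
from h import *
c=camera("side"); crop(c,200,120,360,270,3.9,"pics/b2.png")
E
```

```text
t 3.25 tcp [ 0.5069 -0.0127  0.0143] yaw 76.8 zax [ 0.  0. -1.] w 0.998 F [-0.5 -0.3 -0.4]
shift cm [0.01 0.09 0.03] turn -0.0
```

View pics/b2.png

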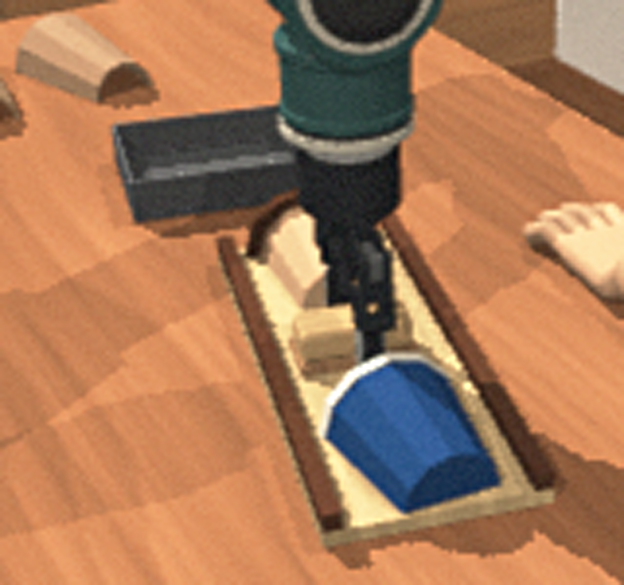

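The fingers straddle the block, with the near finger at crop (370,345), clear of the blue rim. I'll close them now.

>>> move_arm(
  rows=[
    [0, 0, 0, 0],
    [0, 0, 0, 0],
    [0, 0, 0, 0],
    [0, 0, 0, 0],
    [0, 0, 0, 0],
    [0, 0, 0, 0],
    [0, 0, 0, 0],
    [0, 0, 0, 0],
  ],
  grip=1,
  grip_force=50,
)

```text
time: 4.3
ee_pos: [0.5071, -0.0128, 0.0148]
tcp_rot: [0.115, 0.993, 0.0, 0.0]
wrist_force: [-3.6, 1.6, 14.9]
width: 0.515
```

>>> move_arm(
  rows=[
    [0, 0, -1, 0],
    [0, 0, -3, 0],
    [0, 0, -6, 0],
    [0, 0, -9, 0],
    [0, 0, -12, 0],
    [0, 0, -12, 0],
    [0, 0, -12, 0],
  ],
)

```text
time: 5.18
ee_pos: [0.5064, -0.0129, 0.1337]
tcp_rot: [0.115, 0.993, -0.0, -0.0]
wrist_force: [-0.3, -0.4, -2.4]
width: 0.514
```

```bash
python3 go.py .5491 .3502 .134 76.9; python3 - <<'E'
from plant import camera
from h import *
c=camera("side"); crop(c,200,120,360,270,3.9,"pics/c2.png")
c=camera("top"); crop(c,240,180,420,300,4.4,"pics/c1.png")
E
```

```text
t 5.17 tcp [ 0.5064 -0.0129  0.1337] yaw 76.78 zax [-0.001 -0.    -1.   ] w 0.514 F [-0.3 -0.4 -2.4]
shift cm [ 4.150e+00  3.632e+01 -3.000e-02] turn -0.002
```

View pics/c2.png

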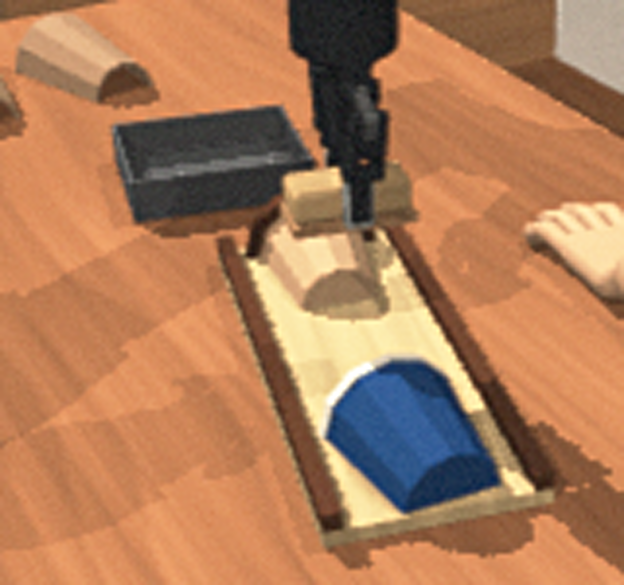

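View pics/c1.png

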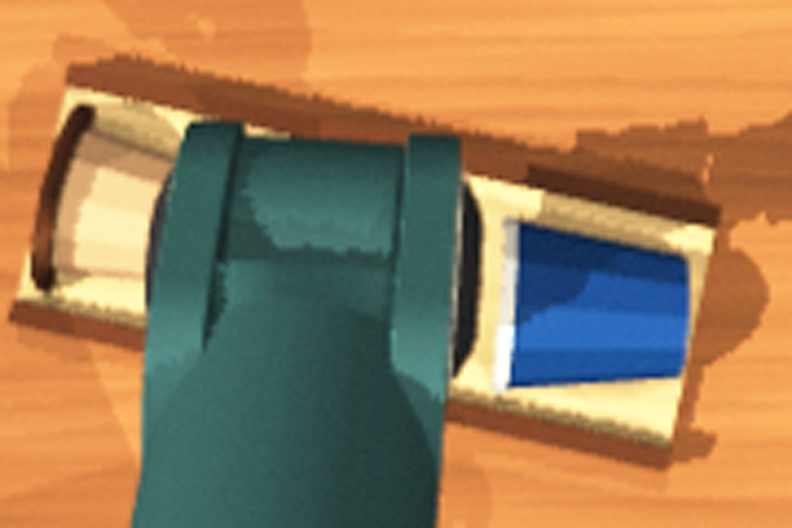

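>>> move_arm(
  rows=[
    [0.5, 4.5, 0, 0],
    [1, 9, 0, 0],
    [1.5, 13.5, 0, 0],
    [2, 18, 0, 0],
    [2.5, 22.5, 0, 0],
    [3, 27, 0, 0],
    [3.6, 32, 0, 0],
    [4.15, 36.3, 0, 0],
  ],
)

```text
time: 6.28
ee_pos: [0.549, 0.3516, 0.1328]
tcp_rot: [0.115, 0.993, -0.001, -0.001]
wrist_force: [-0.6, -1.1, -2.4]
width: 0.509
```

>>> move_arm(
  rows=[
    [0, 0, 0, 0],
    [0, 0, 0, 0],
  ],
)

```text
time: 6.52
ee_pos: [0.5492, 0.3491, 0.1329]
tcp_rot: [0.115, 0.993, -0.001, -0.001]
wrist_force: [1.0, -0.3, -1.7]
width: 0.508
```

```bash
python3 go.py .5491 .3502 .011 76.9; python3 - <<'E'
from plant import camera
from h import *
c=camera("side"); crop(c,200,100,360,250,3.9,"pics/d2.png")
E
```

```text
t 6.53 tcp [0.5492 0.3491 0.1329] yaw 76.76 zax [-0.001 -0.002 -1.   ] w 0.508 F [ 1.  -0.3 -1.7]
shift cm [ 0.02  0.12 12.19] turn -0.002
```

View pics/d2.png

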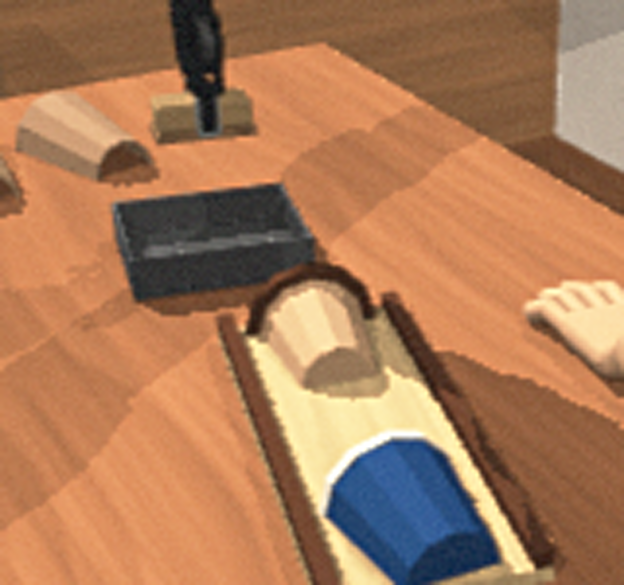

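The block is held level above the tray, at crop (205,115). I'll lower it.

>>> move_arm(
  rows=[
    [0, 0.1, 3, 0],
    [0, 0.1, 6, 0],
    [0, 0.1, 9, 0],
    [0, 0.1, 10.5, 0],
    [0, 0.1, 11.3, 0],
    [0, 0.1, 11.9, 0],
    [0, 0.1, 12.2, 0],
    [0, 0.1, 12.2, 0],
  ],
)

```text
time: 7.58
ee_pos: [0.5498, 0.351, 0.0123]
tcp_rot: [0.115, 0.993, 0.0, 0.0]
wrist_force: [0.5, 0.6, -2.5]
width: 0.512
```

```bash
python3 go.py .5491 .3502 .011 76.9; python3 - <<'E'
from plant import camera
from h import *
c=camera("side"); crop(c,220,120,300,190,7.8,"pics/e2.png")
E
```

```text
t 7.58 tcp [0.5498 0.351  0.0123] yaw 76.78 zax [ 0.  0. -1.] w 0.512 F [ 0.5  0.6 -2.5]
shift cm [ 0.05 -0.1   0.13] turn -0.002
```

View pics/e2.png

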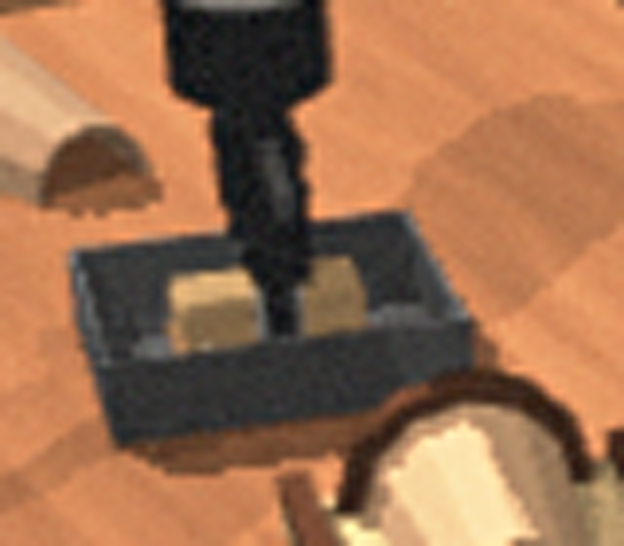

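It's inside the tray and not touching the floor yet. I'll lower it a few more millimetres and watch the force.

>>> move_arm(
  rows=[
    [0, 0, 0.1, 0],
    [0, 0, 0.2, 0],
    [0, 0, 0.3, 0],
    [0, 0, 0.4, 0],
    [0, 0, 0.4, 0],
  ],
)

```text
time: 8.25
ee_pos: [0.5497, 0.3509, 0.008]
tcp_rot: [0.115, 0.993, -0.0, -0.0]
wrist_force: [0.1, -0.7, -2.1]
width: 0.513
```

>>> move_arm(
  rows=[
    [0, 0, 0.05, 0],
    [0, 0, 0.1, 0],
    [0, 0, 0.1, 0],
    [0, 0, 0.1, 0],
  ],
)

```text
time: 8.75
ee_pos: [0.5497, 0.3509, 0.0079]
tcp_rot: [0.115, 0.993, 0.0, 0.0]
wrist_force: [-5.4, -2.5, 13.1]
width: 0.509
```

>>> move_arm(
  rows=[
    [0, 0, -0.1, 0],
    [0, 0, -0.1, 0],
    [0, 0, -0.1, 0],
    [0, 0, -0.1, 0],
    [0, 0, -0.1, 0],
  ],
  grip=0.3,
)

```text
time: 9.38
ee_pos: [0.5497, 0.3509, 0.008]
tcp_rot: [0.115, 0.993, -0.0, 0.0]
wrist_force: [-0.6, -0.8, -0.3]
width: 0.697
```

>>> move_arm(
  rows=[
    [0, 0, -1, 0],
    [0, 0, -3, 0],
    [0, 0, -7, 0],
    [0, 0, -11, 0],
    [0, 0, -15, 0],
    [0, 0, -19, 0],
    [0, 0, -19, 0],
    [0, 0, -19, 0],
  ],
)

```text
time: 10.38
ee_pos: [0.5495, 0.3508, 0.1987]
tcp_rot: [0.115, 0.993, 0.0, 0.0]
wrist_force: [-0.5, -0.3, -1.1]
width: 0.696
```

```bash
python3 go.py .5491 .3502 .011 76.9; python3 - <<'E'
from plant import camera
from h import *
c=camera("side"); crop(c,220,120,300,190,7.8,"pics/f2.png")
E
```

```text
t 10.38 tcp [0.5495 0.3508 0.1987] yaw 76.77 zax [ 0.  0. -1.] w 0.696 F [-0.5 -0.3 -1.1]
shift cm [ 0.03 -0.08 18.77] turn -0.002
```

View pics/f2.png

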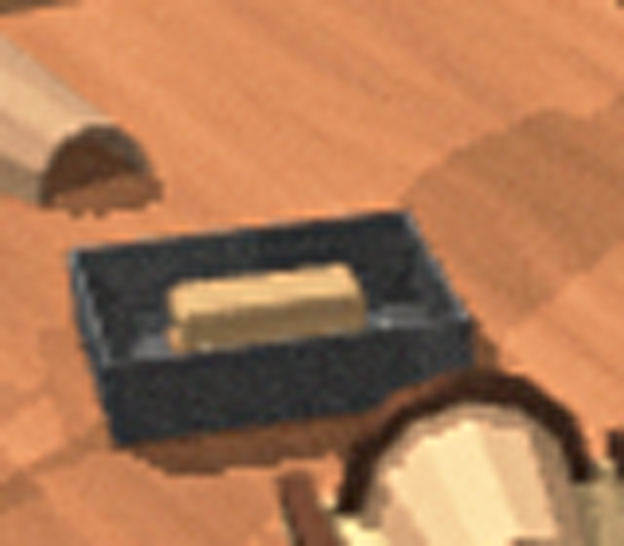

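The block lies flat in the tray at crop (265,305). Next is the shell: I'll straddle its narrow end with open jaws, grip lightly, straighten it and slide it.

```bash
python3 -c "
from plant import r;print(r.state()['joint_positions'].round(3))"; python3 go.py .4756 -.1929 .14 -5.7
```

```text
[-0.777  0.503  0.225  1.58  -0.123  1.073  0.82 ]
t 10.43 tcp [0.5493 0.3507 0.1979] yaw 76.78 zax [-0. -0. -1.] w 0.698 F [-0.5  0.1 -1. ]
shift cm [ -5.26 -54.6    5.81] turn 1.439
```

>>> move_arm(
  rows=[
    [-0.6, -5.5, 0, 0.15],
    [-1.2, -11, 0, 0.3],
    [-1.8, -17, 0, 0.45],
    [-2.4, -23, 0, 0.6],
    [-3, -29, 0, 0.75],
    [-3.5, -35, 0, 0.9],
    [-4, -40, 0, 1.05],
    [-4, -40, 0, 1.05],
  ],
  grip=0,
)

```text
time: 11.42
ee_pos: [0.496, -0.0513, 0.1978]
tcp_rot: [0.601, 0.8, -0.001, -0.0]
wrist_force: [-0.1, 0.6, 0.7]
width: 1.001
```

>>> move_arm(
  rows=[
    [0, 0, 0, 0],
    [0, 0, 0, 0],
    [0, 0, 0, 0],
  ],
)

```text
time: 11.8
ee_pos: [0.4972, -0.0469, 0.1979]
tcp_rot: [0.597, 0.802, -0.0, -0.0]
wrist_force: [-0.2, -0.1, -0.1]
width: 1.003
```

```bash
python3 go.py .4756 -.1929 .12 -5.7
```

```text
t 11.8 tcp [ 0.4972 -0.0469  0.1979] yaw 16.71 zax [-0. -0. -1.] w 1.003 F [-0.2 -0.1 -0.1]
shift cm [-13.37  -6.26   7.8 ] turn 0.391
```

>>> move_arm(
  rows=[
    [-4, -2, 2, 0.13],
    [-8, -4, 4, 0.26],
    [-12, -5.7, 6, 0.39],
    [-13.37, -6.26, 7.8, 0.391],
    [-13.37, -6.26, 7.8, 0.391],
    [-13.37, -6.26, 7.8, 0.391],
    [-13.37, -6.26, 7.8, 0.391],
  ],
)

```text
time: 12.68
ee_pos: [0.476, -0.1927, 0.1208]
tcp_rot: [0.741, 0.671, 0.0, 0.0]
wrist_force: [-0.0, 0.2, -0.5]
width: 1.0
```

```bash
python3 go.py .4756 -.1929 .014 -5.7; python3 - <<'E'
from plant import camera
from h import *
c=camera("side"); crop(c,230,130,360,270,4.2,"pics/g2.png")
E
```

```text
t 12.68 tcp [ 0.476  -0.1927  0.1208] yaw -5.69 zax [ 0.001  0.    -1.   ] w 1.0 F [-0.   0.2 -0.5]
shift cm [-0.03 -0.05 10.68] turn 0.0
```

View pics/g2.png

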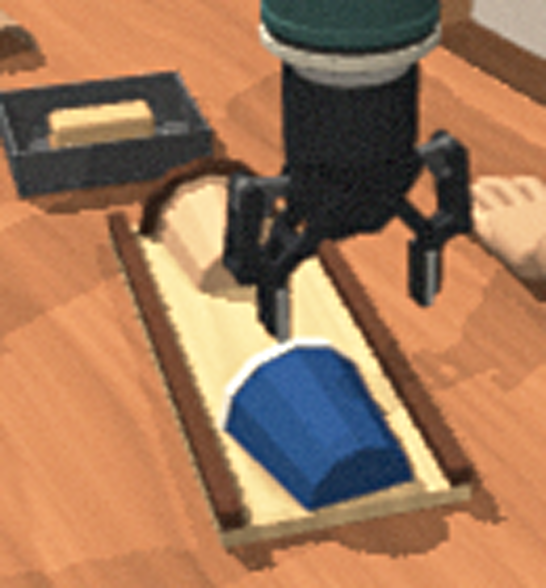

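```bash
python3 - <<'E'
from plant import camera
from h import *
c=camera("side"); d=np.array([.995,-.099])
for s in(-.0425,-.05,-.057,.0425,.05,.057):
  for z in(.121,.134):
    q=proj(c,[*(np.array([.476,-.1927])+s*d),z]);print(s,z,((q-[230,130])*4.2).round())
for s in(-1,1):  # batten inner-top at tip y
  p=np.array([.5129,-.0195])+s*.066*np.array([.9693,-.2457])-.177*np.array([.2457,.9693]);print(p,((proj(c,[*p,.026])-[230,130])*4.2).round())
E
```

```text
-0.0425 0.121 [284. 352.]
-0.0425 0.134 [283. 333.]
-0.05 0.121 [272. 355.]
-0.05 0.134 [271. 336.]
-0.057 0.121 [261. 358.]
-0.057 0.134 [260. 339.]
0.0425 0.121 [414. 318.]
0.0425 0.134 [414. 300.]
0.05 0.121 [425. 315.]
0.05 0.134 [425. 297.]
0.057 0.121 [435. 313.]
0.057 0.134 [436. 294.]
[ 0.4054373 -0.1748499] [236. 486.]
[ 0.5333849 -0.2072823] [440. 447.]
```

>>> move_arm(
  rows=[
    [0, 0, 3, 0],
    [0, 0, 6, 0],
    [0, 0, 7.5, 0],
    [0, 0, 8, 0],
    [0, 0, 8, 0],
  ],
)

```text
time: 13.4
ee_pos: [0.4756, -0.1938, 0.0406]
tcp_rot: [0.742, 0.671, 0.0, 0.0]
wrist_force: [-0.5, 0.2, 0.2]
width: 1.003
```

```bash
python3 go.py .4756 -.1929 .010 -5.7; python3 - <<'E'
from plant import camera
from h import *
c=camera("side"); crop(c,265,170,355,265,6.2,"pics/i2.png")
E
```

```text
t 13.4 tcp [ 0.4756 -0.1938  0.0406] yaw -5.79 zax [ 0.001 -0.    -1.   ] w 1.003 F [-0.5  0.2  0.2]
shift cm [ 0.09 -0.02  3.06] turn -0.002
```

View pics/i2.png

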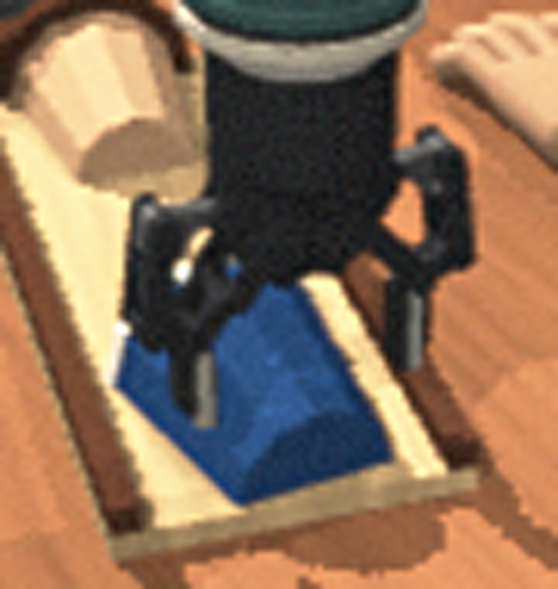

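>>> move_arm(
  rows=[
    [0, 0, 1, 0],
    [0, 0, 1.5, 0],
    [0, 0, 2, 0],
    [0, 0, 2.5, 0],
    [0, 0, 2.8, 0],
    [0, 0, 3.0, 0],
    [0, 0, 3.0, 0],
  ],
)

```text
time: 14.32
ee_pos: [0.4753, -0.1937, 0.01]
tcp_rot: [0.742, 0.671, -0.0, -0.0]
wrist_force: [-0.4, 0.2, -0.1]
width: 0.997
```

```bash
python3 go.py .4756 -.1929 .010 -5.7; python3 - <<'E'
from plant import camera
from h import *
c=camera("side"); crop(c,265,170,355,265,6.2,"pics/j2.png")
E
```

```text
t 14.32 tcp [ 0.4753 -0.1937  0.01  ] yaw -5.79 zax [-0. -0. -1.] w 0.997 F [-0.4  0.2 -0.1]
shift cm [0.08 0.02 0.  ] turn -0.002
```

View pics/j2.png

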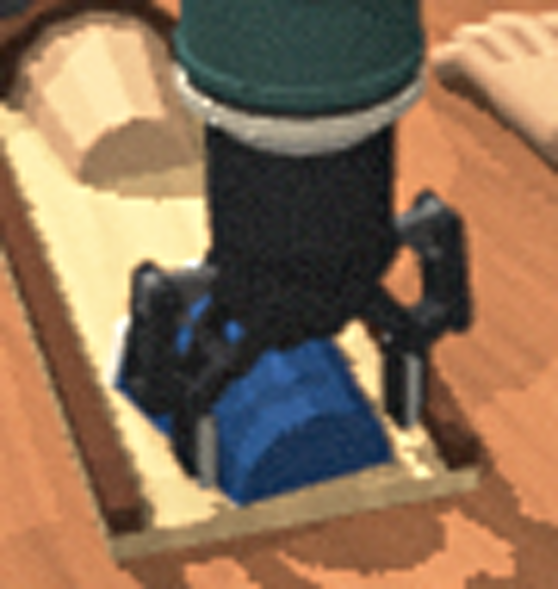

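Both fingers straddle the shell inside the lane, with tips at crop (205,480) and (408,420) and no force reading. I'll grip at minimum force.

>>> move_arm(
  rows=[
    [0, 0, 0, 0],
    [0, 0, 0, 0],
    [0, 0, 0, 0],
    [0, 0, 0, 0],
    [0, 0, 0, 0],
    [0, 0, 0, 0],
  ],
  grip=0.2,
  grip_force=20,
)

```text
time: 15.12
ee_pos: [0.4762, -0.1938, 0.0108]
tcp_rot: [0.742, 0.67, 0.001, 0.001]
wrist_force: [-0.7, 0.9, 10.9]
width: 0.842
```

```bash
python3 go.py .4756 -.1929 .010 -5.7; python3 - <<'E'
from plant import camera
from h import *
c=camera("side"); crop(c,265,170,355,265,6.2,"pics/k2.png")
E
```

```text
t 15.12 tcp [ 0.4762 -0.1938  0.0108] yaw -5.81 zax [ 0.002 -0.    -1.   ] w 0.842 F [-0.7  0.9 10.9]
shift cm [ 0.09 -0.07  0.08] turn -0.002
```

View pics/k2.png

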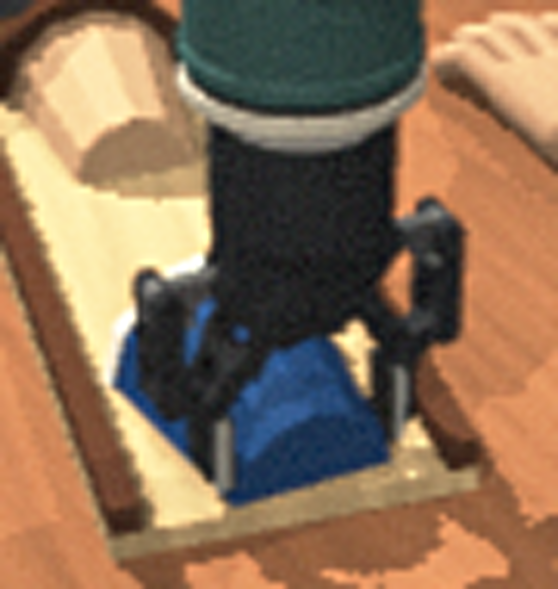

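```bash
python3 go.py .4707 -.1862 .0108 -14.22
```

```text
t 15.18 tcp [ 0.4762 -0.1938  0.0108] yaw -5.81 zax [ 0.002 -0.    -1.   ] w 0.845 F [-0.8  2.2 10.4]
shift cm [ 0.7  -0.62 -0.  ] turn 0.147
```

>>> move_arm(
  rows=[
    [0.1, -0.1, 0, 0.025],
    [0.25, -0.2, 0, 0.05],
    [0.35, -0.3, 0, 0.075],
    [0.5, -0.4, 0, 0.1],
    [0.6, -0.5, 0, 0.125],
    [0.7, -0.6, 0, 0.147],
    [0.7, -0.6, 0, 0.147],
    [0.7, -0.6, 0, 0.147],
  ],
)

```text
time: 16.18
ee_pos: [0.4711, -0.1869, 0.0108]
tcp_rot: [0.789, 0.614, 0.0, 0.001]
wrist_force: [1.4, -1.9, 8.3]
width: 0.843
```

```bash
python3 go.py .4954 -.0893 .0105 -14.22; python3 - <<'E'
from plant import camera
from h import *
c=camera("side"); crop(c,240,150,360,265,5,"pics/m2.png")
c=camera("top"); crop(c,240,185,410,295,4.6,"pics/m1.png")
E
```

```text
t 16.18 tcp [ 0.4711 -0.1869  0.0108] yaw -14.23 zax [ 0.002 -0.001 -1.   ] w 0.843 F [ 1.4 -1.9  8.3]
shift cm [10.05 -0.04  0.03] turn -0.0
```

View pics/m2.png

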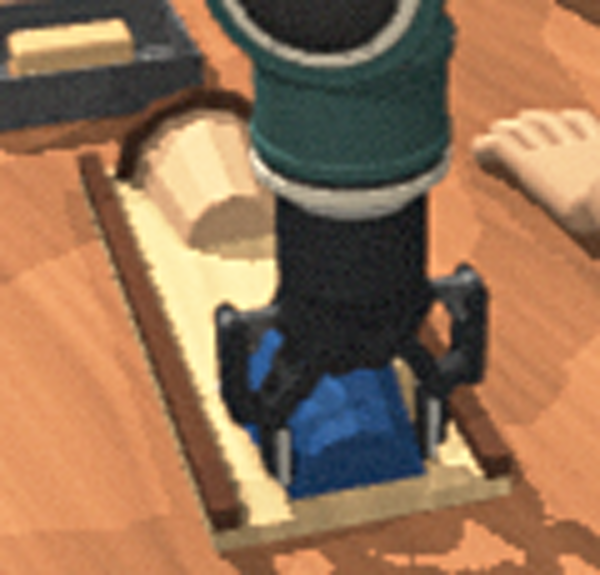

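View pics/m1.png

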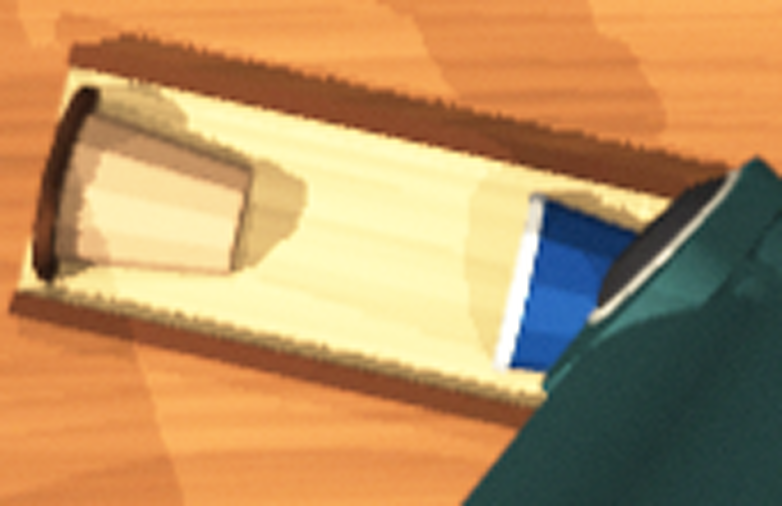

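```bash
cat >> m.py <<'E'
E
cat > rim.py <<'E'
import sys
exec(open("m.py").read().split("loc=")[0].replace("print","(lambda *a:0)"))
import builtins
loc=lambda p:np.stack([(p-cen)@xb,(p-cen)@yb],-1)*1000
v=list(map(float,sys.argv[1:5])); q=P([v[:2],v[2:]],.012); l=loc(q)
builtins.print(l.round(1).tolist(),"mean",l.mean(0).round(1),"deg",np.degrees(np.arctan2(l[0,1]-l[1,1],l[0,0]-l[1,0])).round(2))
E
python3 rim.py 355.65 227.4 348.7 265.4
```

```text
[[51.4, -77.6], [-50.0, -80.9]] mean [  0.7 -79.2] deg 1.86
```

>>> move_arm(
  rows=[
    [1, 0, 0, 0],
    [2.3, 0, 0, 0],
    [3.6, 0, 0, 0],
    [5, 0, 0, 0],
    [6.5, 0, 0, 0],
    [8, 0, 0, 0],
    [9.5, 0, 0, 0],
    [10, 0, 0, 0],
  ],
)

```text
time: 17.32
ee_pos: [0.4954, -0.0899, 0.0108]
tcp_rot: [0.789, 0.614, 0.0, 0.001]
wrist_force: [-2.3, -8.0, 11.2]
width: 0.836
```

```bash
python3 go.py .5200 .0075 .0105 -14.22; python3 - <<'E'
from plant import camera
from h import *
c=camera("side"); crop(c,240,150,360,265,5,"pics/n2.png")
c=camera("top"); crop(c,240,185,410,295,4.6,"pics/n1.png")
E
```

```text
t 17.32 tcp [ 0.4954 -0.0899  0.0108] yaw -14.24 zax [ 0.002 -0.002 -1.   ] w 0.836 F [-2.3 -8.  11.2]
shift cm [ 1.005e+01 -1.000e-02  2.000e-02] turn -0.0
```

View pics/n2.png

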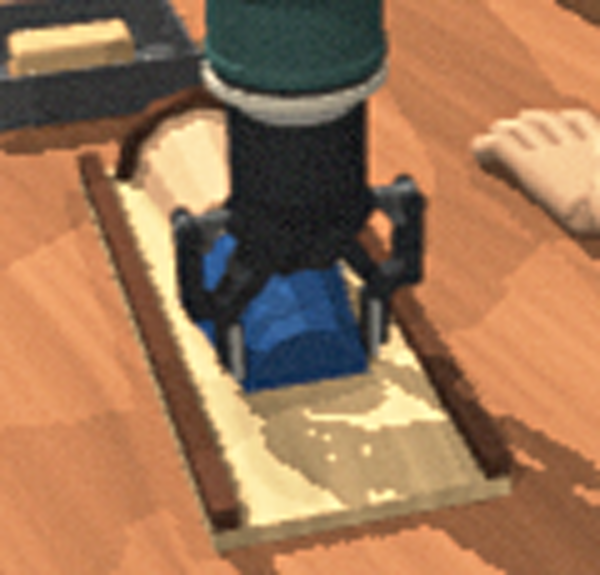

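View pics/n1.png

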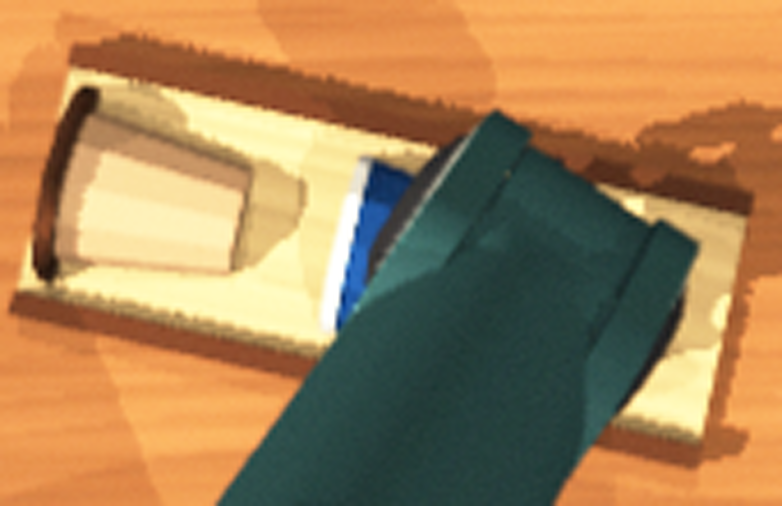

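```bash
python3 rim.py 318.3 219.3 310.7 256.3
```

```text
[[51.0, 23.5], [-48.6, 21.8]] mean [ 1.2 22.7] deg 1.0
```

>>> move_arm(
  rows=[
    [1, 0, 0, 0],
    [2.3, 0, 0, 0],
    [3.6, 0, 0, 0],
    [5, 0, 0, 0],
    [6.5, 0, 0, 0],
    [8, 0, 0, 0],
    [9.5, 0, 0, 0],
    [10, 0, 0, 0],
  ],
)

```text
time: 18.48
ee_pos: [0.52, 0.007, 0.0108]
tcp_rot: [0.789, 0.614, 0.0, 0.001]
wrist_force: [-2.1, -10.3, 12.2]
width: 0.839
```

```bash
python3 go.py .5347 .0657 .0105 -14.22; python3 - <<'E'
from plant import camera
from h import *
c=camera("side"); crop(c,240,150,360,265,5,"pics/o2.png")
c=camera("top"); crop(c,240,185,410,295,4.6,"pics/o1.png")
E
```

```text
t 18.48 tcp [0.52   0.007  0.0108] yaw -14.24 zax [ 0.002 -0.001 -1.   ] w 0.839 F [ -2.1 -10.3  12.2]
shift cm [ 6.05 -0.02  0.02] turn -0.0
```

View pics/o2.png

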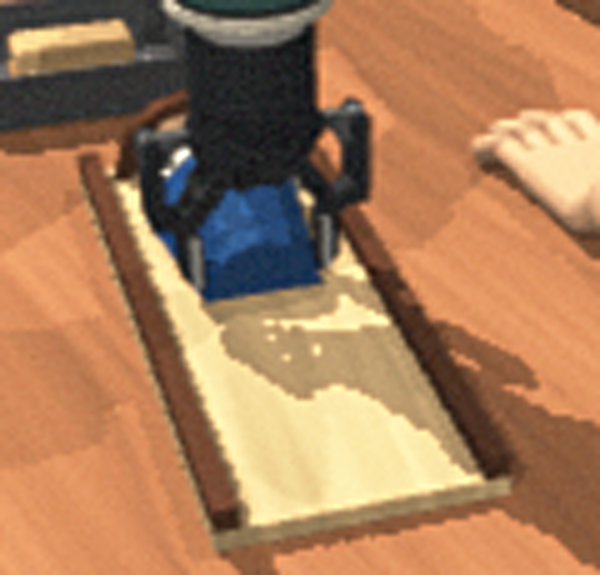

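View pics/o1.png

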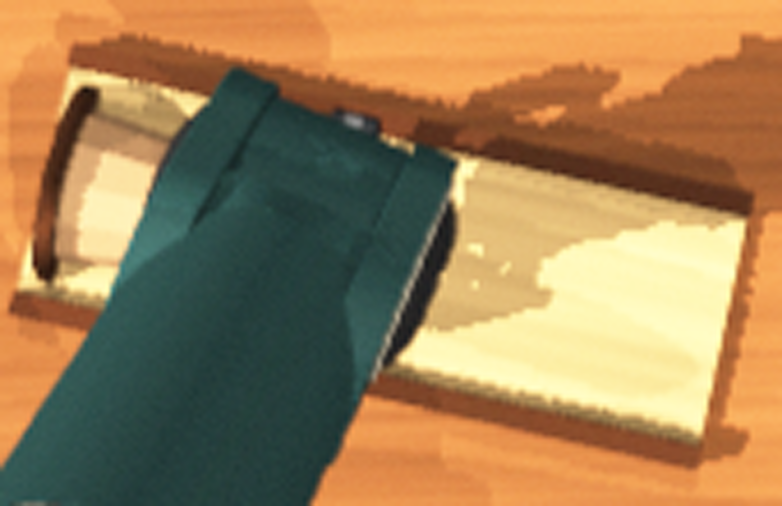

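>>> move_arm(
  rows=[
    [0.6, 0, 0, 0],
    [1.2, 0, 0, 0],
    [1.8, 0, 0, 0],
    [2.4, 0, 0, 0],
    [3, 0, 0, 0],
    [3.6, 0, 0, 0],
    [4.2, 0, 0, 0],
    [4.5, 0, 0, 0],
  ],
)

```text
time: 19.58
ee_pos: [0.5309, 0.05, 0.0108]
tcp_rot: [0.79, 0.614, 0.0, 0.001]
wrist_force: [-3.5, -9.1, 12.4]
width: 0.848
```

```bash
python3 go.py .5347 .0657 .0105 -14.22; python3 - <<'E'
from plant import camera
from h import *
c=camera("side"); crop(c,240,150,320,220,7.5,"pics/p2.png")
E
```

```text
t 19.57 tcp [0.5309 0.05   0.0108] yaw -14.29 zax [ 0.001 -0.001 -1.   ] w 0.848 F [-3.5 -9.1 12.4]
shift cm [ 1.62 -0.02  0.03] turn -0.001
```

View pics/p2.png

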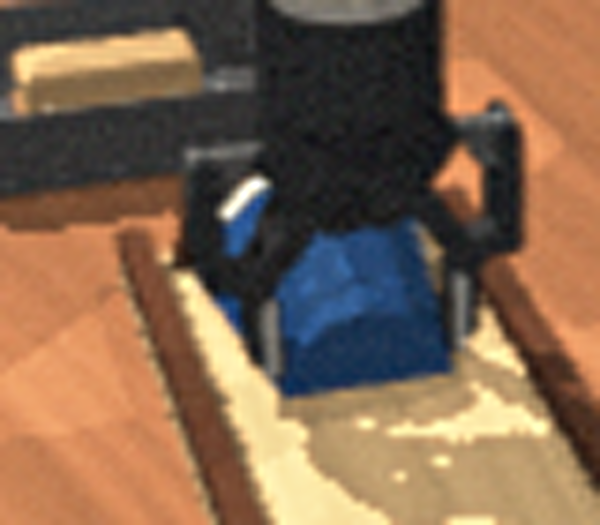

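>>> move_arm(
  rows=[
    [0.2, 0, 0, 0],
    [0.4, 0, 0, 0],
    [0.6, 0, 0, 0],
    [0.8, 0, 0, 0],
    [0.9, 0, 0, 0],
  ],
)

```text
time: 20.25
ee_pos: [0.533, 0.0585, 0.0108]
tcp_rot: [0.79, 0.614, 0.0, 0.001]
wrist_force: [-2.3, -10.1, 12.4]
width: 0.839
```

>>> move_arm(
  rows=[
    [0.1, 0, 0, 0],
    [0.2, 0, 0, 0],
    [0.2, 0, 0, 0],
  ],
)

```text
time: 20.62
ee_pos: [0.5336, 0.0605, 0.0108]
tcp_rot: [0.79, 0.614, 0.0, 0.001]
wrist_force: [-2.5, -8.2, 11.9]
width: 0.845
```

>>> move_arm(
  rows=[
    [0.1, 0, 0, 0],
    [0.2, 0, 0, 0],
    [0.2, 0, 0, 0],
  ],
)

```text
time: 21.0
ee_pos: [0.5338, 0.0615, 0.0108]
tcp_rot: [0.79, 0.613, -0.0, 0.001]
wrist_force: [-4.3, -14.2, 13.9]
width: 0.841
```

>>> move_arm(
  rows=[
    [0.1, 0, 0, 0],
    [0.2, 0, 0, 0],
    [0.2, 0, 0, 0],
  ],
)

```text
time: 21.38
ee_pos: [0.5339, 0.0617, 0.0108]
tcp_rot: [0.79, 0.613, -0.001, 0.002]
wrist_force: [-6.6, -23.5, 16.8]
width: 0.843
```

```bash
python3 go.py .5347 .0657 .0105 -14.22; python3 - <<'E'
from plant import camera
from h import *
c=camera("side"); crop(c,240,150,320,220,7.5,"pics/q2.png")
E
```

```text
t 21.38 tcp [0.5339 0.0617 0.0108] yaw -14.41 zax [ 0.001 -0.004 -1.   ] w 0.843 F [ -6.6 -23.5  16.8]
shift cm [ 0.41 -0.02  0.03] turn -0.003
```

View pics/q2.png

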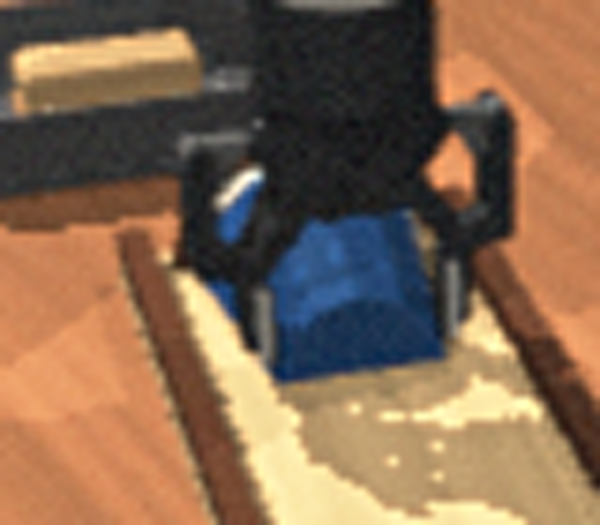

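The push met firm resistance at 24 N, where I expected the heel plate. I'll release straight up, move clear and look.

>>> move_arm(
  rows=[
    [-0.3, 0, 0, 0],
    [-0.3, 0, 0, 0],
    [-0.3, 0, 0, 0],
    [-0.3, 0, 0, 0],
    [-0.3, 0, 0, 0],
  ],
  grip=0,
)

```text
time: 22.05
ee_pos: [0.5332, 0.0632, 0.01]
tcp_rot: [0.789, 0.614, -0.0, -0.0]
wrist_force: [-0.3, -0.1, -0.9]
width: 0.997
```

>>> move_arm(
  rows=[
    [0, 0, -0.5, 0],
    [0, 0, -1.5, 0],
    [0, 0, -3, 0],
    [0, 0, -5, 0],
    [0, 0, -7, 0],
    [0, 0, -9, 0],
    [0, 0, -11, 0],
    [0, 0, -11, 0],
  ],
)

```text
time: 23.05
ee_pos: [0.5339, 0.0633, 0.1218]
tcp_rot: [0.789, 0.614, 0.001, 0.0]
wrist_force: [-0.1, 0.7, -0.4]
width: 1.002
```

>>> move_arm(
  rows=[
    [-5, 0, 0, 0],
    [-10, 0, 0, 0],
    [-15, 0, 0, 0],
    [-20, 0, 0, 0],
    [-23, 0, 0, 0],
    [-23, 0, 0, 0],
    [-23, 0, 0, 0],
  ],
  grip=1,
)

```text
time: 23.92
ee_pos: [0.4768, -0.1592, 0.1198]
tcp_rot: [0.789, 0.614, -0.0, -0.0]
wrist_force: [0.1, 0.2, -1.0]
width: -0.004
```

```bash
python3 go.py .5347 .0657 .0105 -14.22; python3 - <<'E'
from plant import camera
from h import *
c=camera("side"); crop(c,235,130,335,220,7,"pics/s2.png")
c=camera("top"); crop(c,240,185,350,270,7,"pics/s1.png")
E
```

```text
t 23.93 tcp [ 0.4768 -0.1592  0.1198] yaw -14.18 zax [-0.  0. -1.] w -0.004 F [ 0.1  0.2 -1. ]
shift cm [23.23  0.11 10.94] turn 0.001
```

View pics/s2.png

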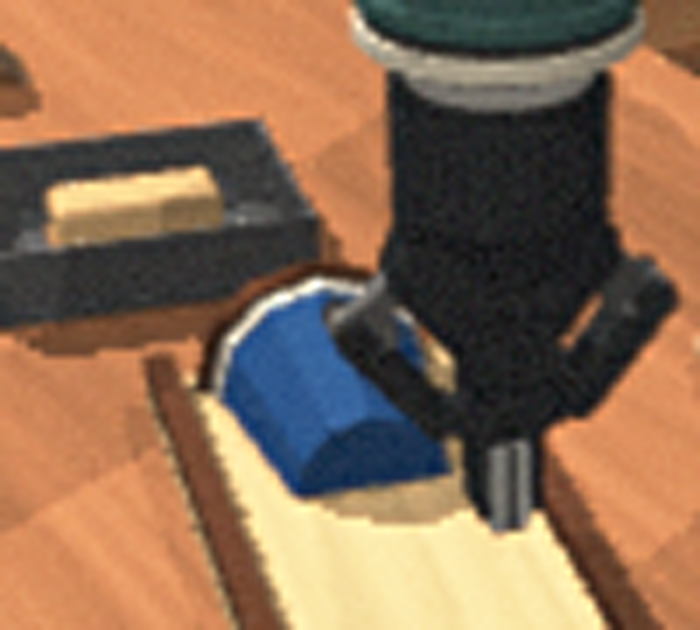

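View pics/s1.png

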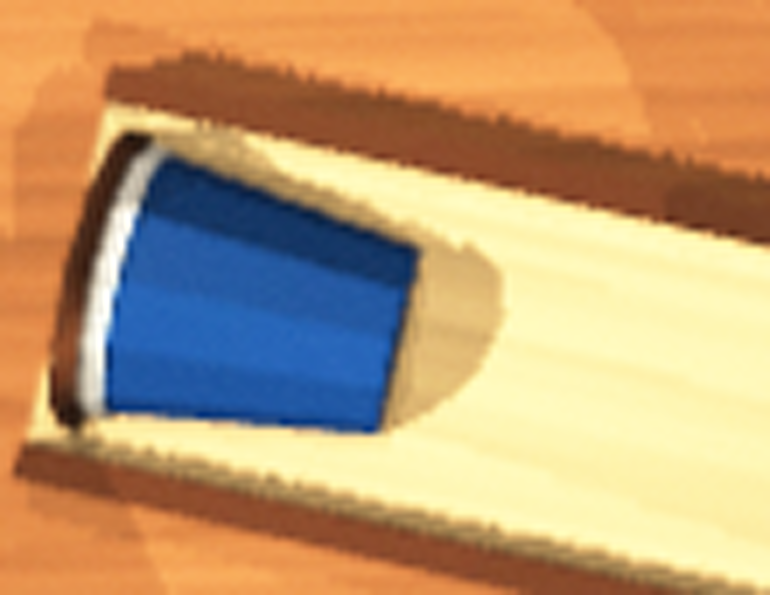

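The shell sits against the dark heel plate in both views, with its rim at s1 crop from (155,150) to (90,412). I'll finish with a push on the back, fingers closed, to confirm it's seated and square.

```bash
python3 go.py .5215 .0145 .022 -14.22; python3 rim.py 260.9 207 251.7 244.3;  python3 - <<'E'
exec(open("m.py").read().split("rep(\"foot")[0].replace("print","(lambda *a:0)"))
import builtins
builtins.print(loc(P([(299.7,221.5),(294.3,246.7)],.022)))
E
```

```text
t 24.02 tcp [ 0.477  -0.1589  0.1199] yaw -14.12 zax [-0.  0. -1.] w -0.002 F [ 0.2 -0.2 -0.3]
shift cm [17.9   0.09  9.79] turn 0.002
[[50.0, 180.3], [-51.8, 181.5]] mean [ -0.9 180.9] deg -0.68
[[ 34.33705487  69.60054108]
 [-33.1408019   68.79334073]]
```

>>> move_arm(
  rows=[
    [5, 0, 0, 0],
    [10, 0, 2, 0],
    [15, 0.1, 5, 0],
    [17.5, 0.1, 8, 0],
    [17.9, 0.1, 9.5, 0],
    [17.9, 0.1, 9.8, 0],
    [17.9, 0.1, 9.8, 0],
    [17.9, 0.1, 9.8, 0],
  ],
)

```text
time: 25.12
ee_pos: [0.522, 0.0126, 0.0229]
tcp_rot: [0.789, 0.614, 0.001, 0.0]
wrist_force: [0.1, 0.3, 0.8]
width: 0.001
```

>>> move_arm(
  rows=[
    [0.5, 0, 0, 0],
    [0.9, 0, 0, 0],
    [1.2, 0, 0, 0],
    [1.5, 0, 0, 0],
    [1.7, 0, 0, 0],
    [1.9, 0, 0, 0],
    [1.9, 0, 0, 0],
  ],
)

```text
time: 26.0
ee_pos: [0.5263, 0.0319, 0.022]
tcp_rot: [0.789, 0.614, -0.0, 0.0]
wrist_force: [-0.2, 0.4, -0.6]
width: 0.0
```

```bash
python3 go.py .5271 .0363 .022 -14.22; python3 - <<'E'
from plant import camera
from h import *
c=camera("side"); crop(c,235,130,335,220,7,"pics/u2.png")
E
```

```text
t 26.0 tcp [0.5263 0.0319 0.022 ] yaw -14.2 zax [-0. -0. -1.] w 0.0 F [-0.2  0.4 -0.6]
shift cm [ 0.45 -0.03  0.  ] turn 0.0
```

View pics/u2.png

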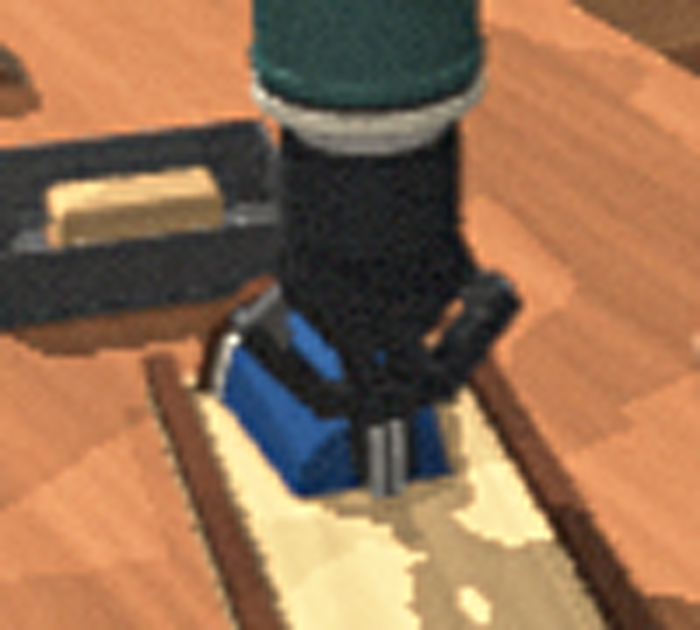

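>>> move_arm(
  rows=[
    [0.15, 0, 0, 0],
    [0.3, 0, 0, 0],
    [0.4, 0, 0, 0],
    [0.5, 0, 0, 0],
    [0.5, 0, 0, 0],
  ],
)

```text
time: 26.68
ee_pos: [0.5275, 0.0367, 0.022]
tcp_rot: [0.789, 0.614, -0.0, 0.0]
wrist_force: [0.5, -0.5, 0.1]
width: 0.001
```

>>> move_arm(
  rows=[
    [0.1, 0, 0, 0],
    [0.15, 0, 0, 0],
    [0.15, 0, 0, 0],
  ],
)

```text
time: 27.05
ee_pos: [0.5279, 0.0381, 0.022]
tcp_rot: [0.789, 0.614, -0.0, 0.0]
wrist_force: [0.5, 0.5, 0.3]
width: 0.002
```

>>> move_arm(
  rows=[
    [0.1, 0, 0, 0],
    [0.2, 0, 0, 0],
    [0.2, 0, 0, 0],
  ],
)

```text
time: 27.42
ee_pos: [0.5284, 0.0397, 0.0221]
tcp_rot: [0.789, 0.614, -0.0, 0.0]
wrist_force: [0.2, -3.8, 0.8]
width: 0.003
```

>>> move_arm(
  rows=[
    [0.1, 0, 0, 0],
    [0.15, 0, 0, 0],
    [0.15, 0, 0, 0],
  ],
)

```text
time: 27.8
ee_pos: [0.5284, 0.0397, 0.0221]
tcp_rot: [0.79, 0.614, -0.001, 0.001]
wrist_force: [-2.7, -11.2, 3.7]
width: -0.0
```

>>> move_arm(
  rows=[
    [0.1, 0, 0, 0],
    [0.15, 0, 0, 0],
    [0.15, 0, 0, 0],
  ],
)

```text
time: 28.18
ee_pos: [0.5284, 0.0397, 0.0221]
tcp_rot: [0.79, 0.613, -0.001, 0.001]
wrist_force: [-5.9, -18.9, 5.8]
width: 0.001
```

>>> move_arm(
  rows=[
    [-0.5, 0, 0, 0],
    [-1.5, 0, 0, 0],
    [-3.5, 0, 0, 0],
    [-4.5, 0, -2, 0],
    [-7, 0, -6, 0],
    [-11, 0, -10, 0],
    [-16, 0, -13, 0],
    [-21, 0, -14, 0],
  ],
)

```text
time: 29.18
ee_pos: [0.4778, -0.1621, 0.1651]
tcp_rot: [0.789, 0.614, 0.002, 0.001]
wrist_force: [0.4, -0.1, 0.2]
width: -0.001
```

>>> move_arm(
  rows=[
    [-4, 0, 0, 0],
    [-6, 0, 0, 0],
    [-6, 0, 0, 0],
    [-6, 0, 0, 0],
  ],
)

```text
time: 29.68
ee_pos: [0.4631, -0.2181, 0.1626]
tcp_rot: [0.789, 0.614, 0.0, 0.0]
wrist_force: [0.4, -0.0, -1.0]
width: -0.002
```

```bash
python3 go.py .5271 .0363 .022 -14.22; python3 - <<'E'
from plant import camera
from h import *
c=camera("side"); cv2.imwrite("pics/v2.png",c["color"][:,:,::-1]); crop(c,215,130,315,220,7,"pics/v3.png")
c=camera("top"); cv2.imwrite("pics/v0.png",c["color"][:,:,::-1]); crop(c,240,185,350,270,7,"pics/v1.png")
E
```

```text
t 29.68 tcp [ 0.4631 -0.2181  0.1626] yaw -14.18 zax [ 0.001  0.    -1.   ] w -0.002 F [ 0.4 -0.  -1. ]
shift cm [26.23 -0.04 14.07] turn 0.001
```

View pics/v1.png

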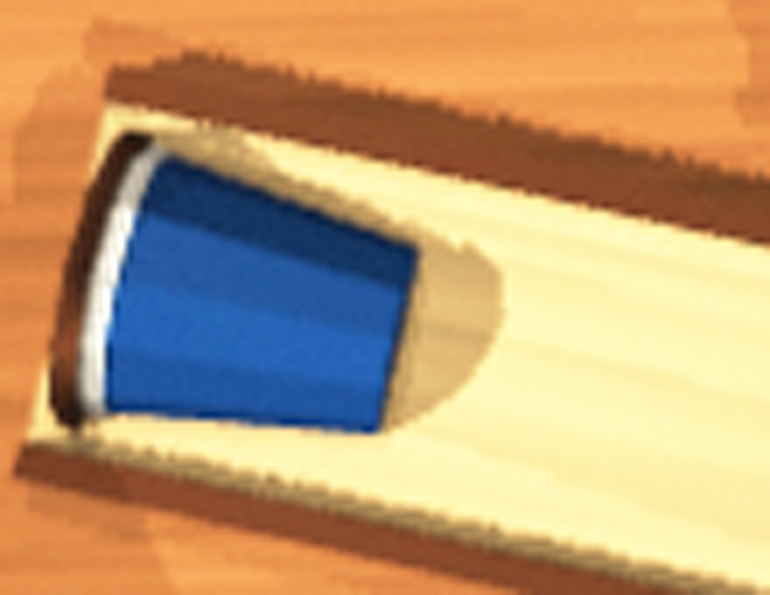

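View pics/v3.png

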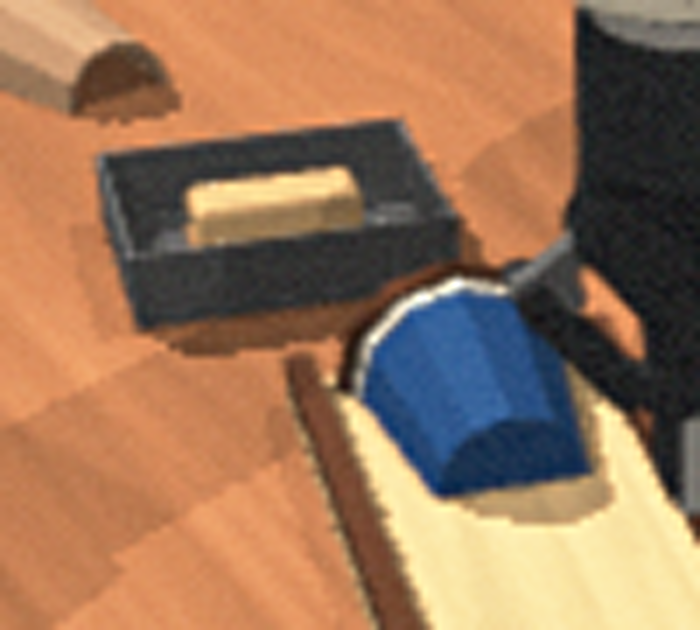

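View pics/v0.png

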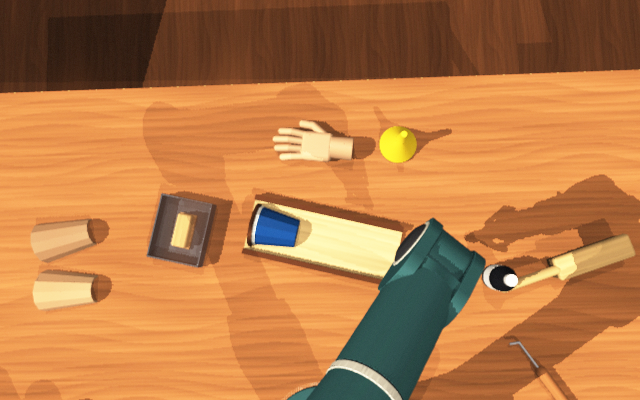

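The shell is home and square against the plate. The block is flat in the tray at top-view pixel (183,230), and the hand, funnel and bottle haven't moved. The arm is clear, so I'm handing in.

```bash
python3 -c "
from plant import r;print(r.finish_job())"
```

```text
the job is handed in; nothing more can be done
None
```

I finished both parts in the order asked and handed the job in at about 30 s, with the arm clear of everything.

- **Block:** I lifted it off the board and lowered it into the middle of the steel tray until it touched the floor. The side view shows it flat, grip up.
- **Blue shell:** I gripped its narrow end at the minimum 20 N and straightened it by about 8.5°. I then slid it about 26 cm along the board without lifting it, until it met firm resistance at 24 N.
- **Seating check:** I pushed on the back with closed fingers up to about 20 N, and the shell did not move.
- **Position:** Before that push the rim measured 180.9 mm along the board from its centre, against an estimated heel plate face at 180.4 mm. It was within 1 mm of the lane centre. The final pictures show no change.
- **Squareness:** The rim edge read -0.7° and the back edge +0.7°. They disagree in sign, but both are within what one pixel can resolve, so I take it as square.
- **Bystanders:** The hand, funnel and bottle appear at the same pixels as at the start.

No check failed.

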